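Make up the whites kit and the coloureds kit in the guest laundry

TASK

Make up the two wash kits from the stock standing on the folding table. The whites kit goes in the long tray: the soap powder carton and the bleach bottle in its two wide compartments, one in each, and the stain-remover stick in the narrow one; the coloureds kit goes in the short tray: the tub of pods in one compartment and the softener jug in the other. Set each thing down upright on the tray's floor without dropping it, and leave the big refill jug, the mug and the lint brush where they are.

Things in the scene. Friction and masses are not known exactly. Their poses are not given: they have to be found in the camera images.
- long_tray: The longer grey plastic tray, loose, 0.6 kg, for the whites kit: 90 mm (its x) by 230 mm (its y), 36 mm high, walls 4 mm, floor 4 mm thick, open on top. Three compartments in a row along y: two wide ones, each 82 x 82 mm inside, centred at y = +70 mm and y = -16 mm, and a narrow one, 82 mm (x) by 50 mm (y), centred at y = -86 mm. Origin at the centre of its underside.
- short_tray: The shorter grey plastic tray, loose, 0.5 kg, for the coloureds kit: 90 mm (its x) by 176 mm (its y), 36 mm high, walls 4 mm, floor 4 mm thick, open on top. Two compartments, each 82 x 82 mm inside, centred at y = +43 mm and y = -43 mm. Origin at the centre of its underside.
- powder_carton: Soap powder carton: an upright plain cardboard box with a pale paper band, 62 mm (its x) by 38 mm (its y) by 86 mm high, about 0.2 kg; it can be gripped across the 38 mm. Origin at the centre of its underside, z up along its height.
- bleach_bottle: Bleach bottle: round white plastic bottle with a paper label, straight body 52 mm across up to 66 mm, then a shoulder, narrow neck and grey screw cap 27 mm across; 94 mm high in all, about 0.2 kg. Origin at the centre of its underside, z up along its height.
- stain_stick: Stain-remover stick: a slim round twist-up stick, 34 mm across and 80 mm high, grey below 52 mm and a white rounded cap (33 mm across) above, about 0.07 kg. Origin at the centre of its underside, z up along its height.
- pod_tub: Tub of detergent pods: a squat round tub of cloudy clear plastic, 60 mm across up to 50 mm, with a white screw lid 62 mm across from 50 to 75 mm, which is its flat top, with a grey disc in the middle; about 0.15 kg. The lid is on firmly and the tub can be lifted by it. Origin at the centre of its underside, z up along its height.
- softener_jug: Fabric softener jug: a small flat-sided white plastic jug, body 64 mm (its x) by 38 mm (its y) up to 66 mm high, above it a neck with a grey cap (at x = +14 mm) and a loop handle (towards -x), 91 mm high in all, about 0.2 kg; it can be gripped across the 38 mm of the body. Origin at the centre of its underside, z up along its height.
- refill_jug: Bystander: the big white refill jug of detergent with a handle, 85 mm (x) by 150 mm (y) by about 223 mm high, 1.6 kg. Leave it where it is. Origin at the centre of its underside.
- mug: Bystander: a white coffee mug with a handle, 80 mm across, 92 mm high. Leave it where it is. Origin at the centre of its underside.
- lint_brush: Bystander: a wooden lint brush lying flat, about 240 mm long (its y, paddle towards +y, handle towards -y), 40 mm wide and about 23 mm high. Leave it where it is. Origin on its underside, about 10 mm from the middle of its length.
Not all that is in view belongs to the job. Leave any turquoise look-alike of the short_tray alone.

How it is judged:
By the outcome, as a careful person would: the job done as asked, in the order asked, and still so for the second after the job is handed in, with the robot touching nothing.
It also fails if it takes over 120 s, if anything falls off the work surface, if the arm or the gripper's body presses on something with over 40 N, if the wrist force passes 120 N, or if a joint passes its speed limit or range.

ROBOT

A 6-joint arm with a two-finger parallel gripper is mounted at the origin on the work surface. World frame = base frame: x ahead of the robot, y to its left, z up, the work surface at z = 0. Lengths are in m, angles in rad, forces in N, time in s.
With the tool pointing down it reaches from about 0.35 to 0.775 m from the base axis. Payload 5.5 kg.
Tool frame: the origin (TCP) lies midway between the tips of the shut fingers; the grasp point (between the pads) lies 19 mm behind it (r.grip_point_offset is the distance from the TCP to the grasp point, in m); z points along the fingers, y is the line along which they close (so a half turn about z gives the same grasp; the last joint's range is limited). The gripper opens to 85 mm and grips with 20 to 120 N. Pads are 22 mm wide; open, the fingers measure 114 mm over their backs; the gripper's body (76 mm by 85 mm) begins 54 mm behind the grasp point. The pads swing forward as they close: fully open they stand 13 mm farther back than shut.
Start: joints at [-1.396, 0.313, 0.046, 1.304, 0, 1.431], TCP at [0.178, -0.547, 0.231] pointing down, gripper open.
Joint ranges: [-2.76, 2.76], [-0.86, 1.69], [-1.03, 1.26], [-2.2, 2.34], [-1.47, 1.5], [-3.14, 3.14]. Speed limits (rad/s): [2.57, 2.57, 3.14, 3.14, 3.14, 3.14].

INTERFACE

Orientations are given as a unit quaternion [x, y, z, w].
In Python, from plant import r gives the robot as it stands. The module is installed in compiled form; this text tells all that it offers. Calls block until the motion is done:
- r.movep(position, orientation): joint-space move of the TCP to a pose.
- r.servo_line(position, rot=None, velocity=0.15, guard=None): straight line of the TCP; rot=None keeps the orientation; velocity is the mean speed in m/s. With guard (N) it stops when the force on the tool has changed by that much, and returns True; else False.
- r.set_joints(angles): joint-space move.
- r.move_gripper(opening, effort=None): opening from 0.0 (shut) to 1.0 (fully open); effort is the grip in N (None keeps the last); returns when the fingers have stopped.
- r.dwell(seconds).
- r.inverse_kinematics(position, orientation): joint angles nearest the present ones, or None.
- r.get_obs(): the state.
- r.capture(name): name is "scene" or "top" or "wrist"; returns (picture, depth): 420x560x3 uint8, red, green, blue; 420x560 float32, m along the optical axis (not along the pixel's ray), 0 where there is no reading.
- r.camera_params(name): a dict with "fx", "fy", "cx", "cy" (pixels), "rvec" (rotation vector, rad) and "tvec" (3), from world to camera coordinates, as OpenCV has them; the wrist camera has in their place "mount" (4x4, takes a point from camera to tool coordinates, whose origin is the TCP and whose axes are the flange's). Camera axes: x right, y down, z forward; pixel columns grow to the right and rows downward; lengths in m; the calibration is good to about 2 mm. A picture is of the moment at which its call begins: read the wrist's pose just before it. camera_params takes no time and is no camera call.
A pose or a line that the arm cannot do raises r.Unreachable and nothing moves.
- r.finish_job(): hands the job in; it is judged then, once.
Trained networks look in the newest picture that a camera, given by its name, has taken for a name from the list of things; names that differ only in an ending like _2 or _b are one class to them, and where a whole thing is asked for, a point or a joint stands for the part that bears it (a point fixed in the world has none). Each returns a list of dicts, best first, with "confidence" (0 to 1); they miss things now and then, are a little off and sometimes report something else, mostly with a low value. They report only what shows in the picture. A call takes as long as a camera call. They do not tell look-alikes from the thing itself.
- r.look_for(camera, label): "location" ([x, y, z] in m, in world coordinates, good to about 4 mm: the middle of the surface that is visible of it).
- r.outline_of(camera, label): "pixels" (420x560 bool, what is visible of it).
The state is a dict: "time_s": time; "qpos": joint angles; "dq": joint speeds; "effort": joint torques, N m; "eef_pos": TCP position; "tool_rot": TCP orientation; "ft_force": force on the tool from outside, world axes, zero at the start; "ft_torque": the same for the moment, N m; "opening": opening from 0.0 (shut) to 1.0 (fully open); "grip_force": force on a finger pad.
Only numpy, scipy, OpenCV 4.12 (cv2) and the standard library are available. Lean on these libraries where they do the work, as an engineer would, in place of code of your own. Each camera call takes 0.05 s, during which the arm holds its last target. There are 200 camera calls.

## Working session

There is one attempt and no reset: what is moved stays moved. The work goes in short steps, each a Python script; the robot and the scene stay as the last script left them, time stands still between calls to the robot, and variables do not carry over. Pictures are saved under pics/ and viewed, at most 14 in all, crops included, and the job is handed in when it is done.

```bash
mkdir -p pics; cat > h.py <<'E'
import numpy as np, cv2
from plant import r
from scipy.spatial.transform import Rotation as R
def cam(n):
    """returns K dict, Rwc (cam->world), origin"""
    p=r.camera_params(n)
    if 'mount' in p:
        o=r.get_obs(); T=np.eye(4); T[:3,:3]=R.from_quat(o['tool_rot']).as_matrix(); T[:3,3]=o['eef_pos']
        M=T@np.array(p['mount']); return p,M[:3,:3],M[:3,3]
    A=cv2.Rodrigues(np.array(p['rvec'],float))[0]; return p,A.T,-A.T@np.array(p['tvec'],float).ravel()
def shot(n,save=None):
    c=cam(n); im,d=r.capture(n)
    if save: cv2.imwrite('pics/'+save,im[:,:,::-1])
    return im,d,c
def cloud(d,c):
    p,A,o=c; v,u=np.mgrid[:d.shape[0],:d.shape[1]]
    P=np.stack([(u-p['cx'])/p['fx']*d,(v-p['cy'])/p['fy']*d,d],-1)@A.T+o
    P[d<=0]=np.nan; return P
def pix(P,c):
    p,A,o=c; q=(np.array(P)-o)@A; return np.array([p['fx']*q[0]/q[2]+p['cx'],p['fy']*q[1]/q[2]+p['cy']])
E
python3 - <<'E'
from h import *
names="long_tray short_tray powder_carton bleach_bottle stain_stick pod_tub softener_jug refill_jug mug lint_brush".split()
for n in('scene','top'):
    im,d,c=shot(n,n+'0.png'); print(n,c[2].round(3),c[0]['fx'])
    for l in names:
        for x in r.look_for(n,l): print(l,round(x['confidence'],2),np.round(x['location'],3),pix(x['location'],c).round())
print(r.get_obs()['time_s'])
E
```

```text
scene [ 1.32  -0.004  1.131] 487.33481855398895
long_tray 0.86 [0.595 0.171 0.005] [341. 217.]
short_tray 0.88 [0.808 0.26  0.004] [380. 290.]
short_tray 0.8 [ 0.585 -0.14   0.006] [228. 210.]
short_tray 0.79 [ 0.779 -0.27   0.007] [170. 272.]
short_tray 0.54 [ 0.433 -0.154  0.059] [226. 155.]
powder_carton 0.87 [0.417 0.304 0.08 ] [389. 151.]
powder_carton 0.19 [ 0.437 -0.149  0.058] [228. 156.]
bleach_bottle 0.92 [ 0.436 -0.152  0.062] [227. 155.]
pod_tub 0.81 [ 0.39  -0.338  0.066] [164. 139.]
softener_jug 0.96 [0.451 0.003 0.061] [281. 161.]
refill_jug 0.77 [ 0.614 -0.458  0.144] [ 96. 185.]
mug 0.58 [0.624 0.46  0.058] [454. 219.]
lint_brush 0.91 [0.78  0.028 0.023] [288. 273.]
lint_brush 0.42 [ 0.617 -0.455  0.143] [ 97. 186.]
top [ 0.417 -0.013  0.992] 386.4051714813145
long_tray 0.83 [0.604 0.175 0.004] [206. 214.]
short_tray 0.95 [ 0.593 -0.138  0.004] [327. 219.]
short_tray 0.82 [0.817 0.253 0.002] [181. 136.]
short_tray 0.66 [0.613 0.466 0.051] [ 86. 205.]
short_tray 0.62 [ 0.784 -0.261  0.002] [371. 150.]
short_tray 0.49 [0.443 0.158 0.077] [205. 275.]
powder_carton 0.92 [0.391 0.298 0.086] [142. 298.]
bleach_bottle 0.79 [ 0.423 -0.141  0.072] [332. 286.]
stain_stick 0.49 [0.44  0.16  0.078] [204. 277.]
stain_stick 0.45 [ 0.375 -0.329  0.074] [415. 308.]
pod_tub 0.96 [ 0.377 -0.327  0.074] [414. 307.]
softener_jug 0.98 [ 0.431 -0.001  0.076] [273. 281.]
refill_jug 0.62 [ 0.576 -0.442  0.151] [473. 216.]
mug 0.96 [0.611 0.473 0.05 ] [ 84. 206.]
mug 0.72 [ 0.574 -0.441  0.15 ] [472. 218.]
lint_brush 0.78 [0.775 0.03  0.015] [263. 150.]
1.1
```

View pics/scene0.png

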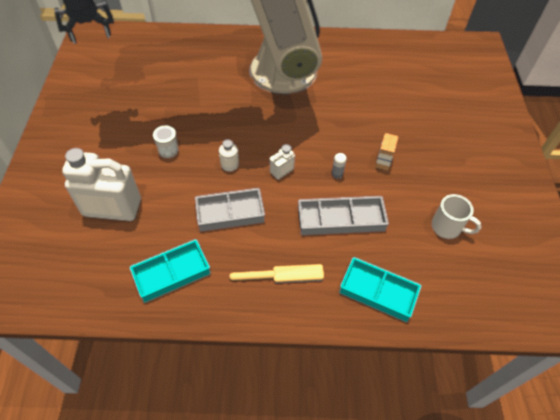

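View pics/top0.png

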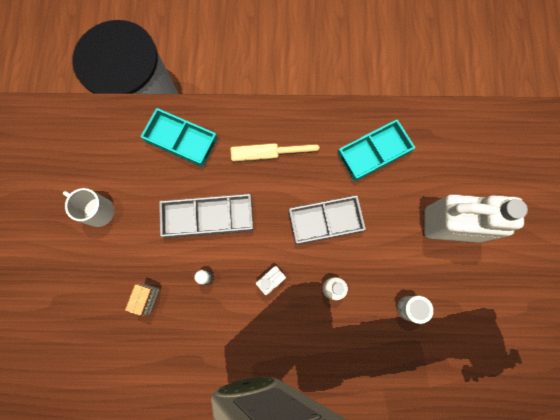

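The scene picture shows everything standing clear. Candidates by scene pixel:
- **Short tray:** the grey one at (228,210). The turquoise ones at (170,272) and (380,290) are decoys.
- **Long tray:** (341,217), its narrow compartment at the left end.
- **Small stock:** carton (389,151), bleach (229,156), stick (340,165), softener (282,162). The tub is the cloudy cylinder at (165,140), which looks alike to the mug at (453,217) and the refill jug at (105,190).

Next I'll measure from both views and crop closely.

```bash
python3 - <<'E'
from h import *
print(np.round(r.camera_params('wrist')['mount'],3), r.camera_params('wrist')['fx'], r.grip_point_offset)
reg={'long_tray':(.604,.175,.15),'short_tray':(.593,-.138,.12),'carton':(.40,.30,.06),'bleach':(.425,-.145,.05),'stick':(.44,.16,.04),'tub':(.38,-.33,.06),'soft':(.44,0,.06)}
for n in('top','scene'):
    im,d,c=shot(n); P=cloud(d,c).reshape(-1,3)
    if n=='top':
        cv2.imwrite('pics/crop.png',cv2.resize(im[240:340,110:460,::-1],None,fx=2.2,fy=2.2,interpolation=2))
    tab=P[(abs(P[:,0]-.5)<.04)&(abs(P[:,1]-.3)<.15)]; print(n,'table z',np.nanmedian(tab[:,2]).round(4))
    for k,(x,y,s) in reg.items():
        Q=P[(np.hypot(P[:,0]-x,P[:,1]-y)<s)]
        zt=np.nanpercentile(Q[Q[:,2]>.012][:,2],97)
        lo=.025 if 'tray' in k else zt-.02 if k in('carton','tub','stick') else .03
        S=Q[(Q[:,2]>lo)]
        if 'tray' in k: S=S[S[:,2]<.05]
        rc=cv2.minAreaRect((S[:,:2]*1000).astype(np.float32))
        print(k,'top z %.4f'%zt,len(S),'rect',np.round(rc[0],1),np.round(rc[1],1),round(rc[2],1),'mean',(S[:,:2].mean(0)*1000).round(1))
E
```

```text
[[ 0.    -0.944 -0.329  0.084]
 [ 1.     0.     0.     0.   ]
 [-0.    -0.329  0.944 -0.143]
 [ 0.     0.     0.     1.   ]] 303.4121358364518 0.0187
top table z 0.0002
long_tray top z 0.0392 832 rect [651.1 175.2] [204.7 232.3] 5.5 mean [605.7 172.4]
short_tray top z 0.0394 575 rect [ 588.  -134.9] [ 92.2 178.4] 11.8 mean [ 588.3 -136.1]
carton top z 0.0892 531 rect [386.7 306.5] [39.2 62.7] 73.3 mean [386.8 304.5]
bleach top z 0.0963 422 rect [ 416.4 -150.1] [50.6 49.1] 89.0 mean [ 416.7 -147.3]
stick top z 0.0818 162 rect [440.4 165.9] [30.3 32. ] 2.2 mean [439.9 164.5]
tub top z 0.0791 626 rect [ 372.  -338.4] [60.3 60. ] 26.6 mean [ 372.  -336.8]
soft top z 0.0927 441 rect [434.1   3.5] [38.2 63.8] 41.5 mean [433.7   3.3]
scene table z 0.0003
long_tray top z 0.0552 914 rect [607.4 178.1] [243.4 226.4] 48.0 mean [601.7 171.1]
short_tray top z 0.0390 589 rect [ 591.9 -135.3] [ 95.3 178.2] 11.9 mean [ 593.4 -135.3]
carton top z 0.0898 273 rect [391.6 306.1] [37.7 67.6] 73.3 mean [395.9 304.9]
bleach top z 0.0954 368 rect [ 426.8 -150.4] [44.3 51.5] 2.8 mean [ 432.2 -149. ]
stick top z 0.0813 110 rect [445.5 165.9] [31.8 30.5] 5.1 mean [448.6 165.1]
tub top z 0.0798 335 rect [ 377.2 -340.5] [64.7 61.4] 66.0 mean [ 380.7 -338. ]
soft top z 0.0919 448 rect [440.    4.4] [38.9 65.3] 42.3 mean [447.5   4.4]
```

View pics/crop.png

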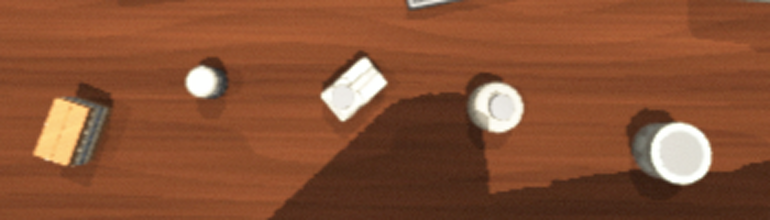

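The crop shows, from left to right: carton with a tan top at (65,130), stick with white cap at (205,82), softener with its cap towards the lower left at (355,90), bleach with grey cap at (497,107), and tub with a grey disc lid at (680,153). All match the description. The two fixed cameras differ by about 5 mm, so I'll refine with the wrist camera.

```bash
cat >> h.py <<'E'
def down(psi): return (R.from_euler('z',psi)*R.from_euler('x',np.pi)).as_quat()
def rect(P,x,y,s,lo,hi):
    """min-area rectangle of the cloud between two heights near (x,y): centre (m), (long, short) mm, direction of long side (rad), median z"""
    P=P.reshape(-1,3); S=P[(np.hypot(P[:,0]-x,P[:,1]-y)<s)&(P[:,2]>lo)&(P[:,2]<hi)]
    if len(S)<30: return None
    b=cv2.boxPoints(cv2.minAreaRect((S[:,:2]*1000).astype(np.float32)))
    e=[b[1]-b[0],b[2]-b[1]]; e.sort(key=lambda v:-np.linalg.norm(v))
    a=np.arctan2(e[0][1],e[0][0]); a=(a+np.pi/2)%np.pi-np.pi/2
    return b.mean(0)/1000,np.round([np.linalg.norm(v) for v in e],1),a,np.median(S[:,2])
REG={'long_tray':(.605,.175,.135,.028,.045),'short_tray':(.59,-.135,.11,.028,.045),'carton':(.389,.306,.06,.076,.1),'bleach':(.421,-.15,.05,.03,.068),'cap':(.421,-.15,.05,.085,.1),'stick':(.443,.166,.04,.06,.09),'tub':(.375,-.339,.06,.065,.085),'soft':(.437,.004,.06,.03,.07)}
def report(P,names):
    for k in names:
        q=rect(P,*REG[k])
        if q: print(k,(q[0]*1000).round(1),q[1],np.degrees(q[2]).round(1),'z',q[3].round(4))
E
python3 - <<'E'
from h import *
print(R.from_quat(r.get_obs()['tool_rot']).as_euler('ZYX',degrees=True))
S=[((.47,-.27),0,['tub','bleach','cap','short_tray']),((.47,-.07),0,['soft','bleach','cap','short_tray']),((.5,.2),0,['carton','stick','long_tray','soft']),
   ((.48,.2),np.pi/2,['carton','stick','long_tray','soft'])]
for i,(p,psi,nm) in enumerate(S):
    r.movep([*p,.27],down(psi)); im,d,c=shot('wrist',f'w{i}.png'); P=cloud(d,c)
    print(i,r.get_obs()['time_s'],r.get_obs()['qpos'].round(2) if hasattr(r.get_obs()['qpos'],'round') else r.get_obs()['qpos']); report(P,nm)
cv2.imwrite('pics/wall.png',np.vstack([np.hstack([cv2.resize(cv2.imread(f'pics/w{j}.png'),(400,300)) for j in k]) for k in((0,1),(2,3))]))
E
```

```text
[1.80375439e+01 1.59460589e-03 1.79990395e+02]
0 2.75 [-0.67  0.24  0.04  1.37 -0.    2.47]
tub [ 374.7 -338.5] [61.1 60.8] 4.3 z 0.076
bleach [ 422.  -153.4] [51.7 45.5] 48.8 z 0.054
cap [ 419.5 -151.2] [26.3 25.4] -12.6 z 0.0945
short_tray [ 590.3 -134.8] [179.   91.6] -78.2 z 0.0367
1 3.6167 [-0.32  0.11 -0.12  1.34 -0.    2.82]
soft [437.5   3.4] [62.5 38.3] -48.6 z 0.0658
bleach [ 422.4 -148.9] [52.6 46. ] -60.4 z 0.0553
cap [ 419.8 -150.1] [26.1 25.8] -26.7 z 0.0946
short_tray [ 590.3 -134.5] [178.8  91.7] -78.2 z 0.0369
2 8.3833 [ 0.23  0.23  0.03  1.37 -0.   -2.91]
carton [389.9 307.2] [62.1 38. ] -17.1 z 0.0866
stick [443.5 167. ] [31.4 31.3] -46.3 z 0.0784
long_tray [597.7 170.9] [231.8  91.7] -84.7 z 0.0369
soft [437.3   5.2] [63.8 38.6] -49.1 z 0.0612
3 12.3417 [ 0.24  0.2  -0.01  1.36  0.    1.81]
carton [389.2 307.2] [63.2 37.8] -17.2 z 0.0867
stick [442.9 167.3] [32.3 31.1] -26.2 z 0.0784
long_tray [645.8 175.4] [232.2 188.1] -84.6 z 0.0367
soft [437.1   5.9] [63.2 37.9] -49.5 z 0.0583
```

View pics/wall.png

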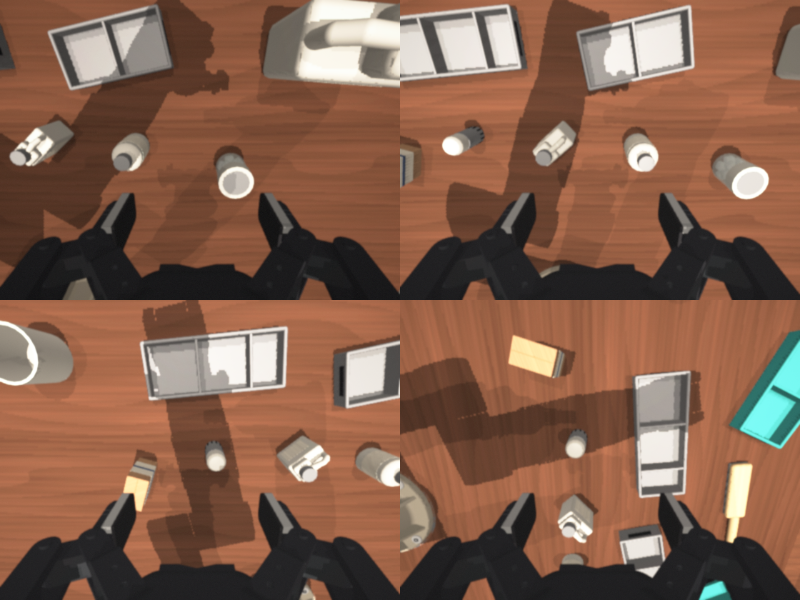

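The composite agrees with the choice: the grey long tray has its narrow compartment on the −y side, and all five items stand free. Two wrist views agree to about 1–2 mm, with heights of tray rim 37, carton 87, stick 78, tub 76 and bleach cap 94.5 mm. I'll start with the carton.

```bash
cat >> h.py <<'E'
LT=(np.array([.5977,.1709]),np.radians(95.3)); ST=(np.array([.5903,-.1347]),np.radians(101.8))
def slot(T,y): return T[0]+y*np.array([np.cos(T[1]),np.sin(T[1])]),T[1]
#      pick xy, psi, tcp z, width mm, slot
JOB={'carton':((.3895,.3072),np.radians(162.9),.037,38,slot(LT,.070)),
 'bleach':((.4200,-.1506),LT[1],.0285,52,slot(LT,-.016)),
 'stick':((.4432,.1672),LT[1],.031,34,slot(LT,-.086)),
 'tub':((.3747,-.3385),ST[1],.037,62,slot(ST,-.043)),
 'soft':((.4373,.0046),np.radians(131),.031,38,slot(ST,.043))}
def st(t):
    o=r.get_obs(); print(t,'t %.1f'%o['time_s'],'op %.3f'%o['opening'],'grip',np.round(o['grip_force'],1),'ft',np.round(o['ft_force'],1),'z %.4f'%o['eef_pos'][2])
def go(k,effort=40):
    (x,y),psi,z,w,((px,py),ppsi)=JOB[k]
    r.move_gripper(1.0); r.movep([x,y,.16],down(psi)); r.servo_line([x,y,z],velocity=.12)
    r.move_gripper(0.0,effort); st(k+' gripped')
    r.servo_line([x,y,.17],velocity=.15); st('lifted')
    if r.get_obs()['opening']<.6*w/85: raise SystemExit('missed')
    r.movep([px,py,.17],down(ppsi)); r.servo_line([px,py,z+.016],velocity=.12); r.dwell(.2)
    hit=r.servo_line([px,py,z+.001],velocity=.02,guard=3); st(f'down hit={hit} above floor {r.get_obs()["eef_pos"][2]-z-.004:.4f}')
    r.move_gripper(min(1,(w+18)/85)); r.servo_line([px,py,.19],velocity=.15); st('released')
E
python3 - <<'E'
from h import *
go('carton')
x,y=JOB['bleach'][0]; im,d,c=shot('wrist','after1.png'); report(cloud(d,c),['long_tray'])
E
```

```text
carton gripped t 15.2 op 0.437 grip 41.4 ft [-0.6  0.4  3.9] z 0.0375
lifted t 16.2 op 0.442 grip 40.8 ft [-0.4  0.  -2. ] z 0.1689
down hit=True above floor 0.0004 t 19.0 op 0.442 grip 41.6 ft [1.3 0.5 4. ] z 0.0414
released t 20.5 op 0.657 grip 0.0 ft [-0.7  0.  -0.7] z 0.1889
long_tray [646.  175.5] [232.1 188. ] -84.6 z 0.0366
```

View pics/after1.png

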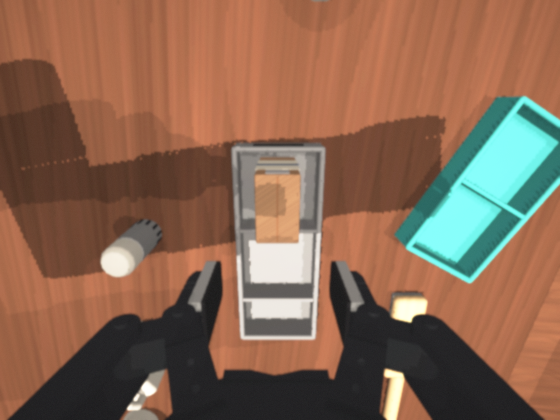

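The carton stands upright in the far wide compartment at about (277,200), and the tray is where it was. Next are the bleach and the stick.

```bash
python3 - <<'E'
from h import *
go('bleach'); go('stick',30)
im,d,c=shot('wrist','after3.png'); report(cloud(d,c),['long_tray','soft'])
E
```

```text
bleach gripped t 24.2 op 0.597 grip 41.4 ft [-1.1  1.   5.7] z 0.0293
lifted t 25.3 op 0.597 grip 41.9 ft [-0.5  0.2 -2.3] z 0.1690
down hit=True above floor 0.0008 t 28.6 op 0.599 grip 42.4 ft [-1.   0.1  3.4] z 0.0333
released t 30.1 op 0.825 grip 0.0 ft [ 0.2  0.8 -0.2] z 0.1889
stick gripped t 32.8 op 0.385 grip 29.7 ft [-0.2 -0.1  4.4] z 0.0314
lifted t 33.9 op 0.383 grip 29.9 ft [ 0.9 -0.4 -1.8] z 0.1690
down hit=True above floor 0.0005 t 36.6 op 0.388 grip 30.3 ft [-0.6  0.4  4.3] z 0.0355
released t 38.1 op 0.611 grip 0.0 ft [ 0.1  0.3 -0.6] z 0.1889
long_tray [647.7 158.1] [196.2 188.2] -84.6 z 0.0368
soft [437.9   4.8] [64. 39.] -48.4 z 0.06
```

View pics/after3.png

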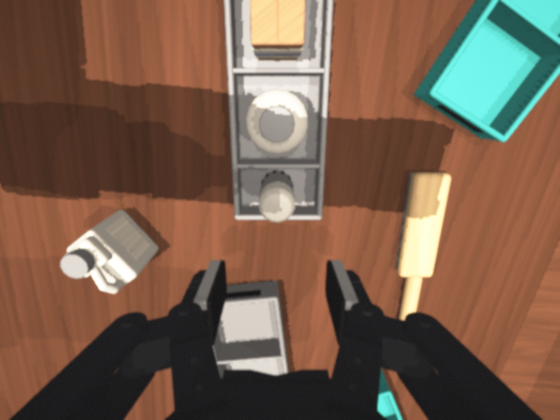

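The carton (277,22), bleach (276,122) and stick (276,195) each stand upright in their own compartment. Next are the tub and the softener.

```bash
python3 - <<'E'
from h import *
go('tub'); go('soft')
r.movep([.45,.0,.33],down(np.pi/2))
shot('wrist','fw.png')
im,d,c=shot('scene'); cv2.imwrite('pics/final.png',cv2.resize(im[120:320,60:500,::-1],None,fx=1.8,fy=1.8,interpolation=2))
for l in('refill_jug','mug','lint_brush'): print(l,[np.round(a['location'],3) for a in r.look_for('scene',l)[:1]])
im,d,c=shot('top'); report(cloud(d,c),['short_tray']); st('end')
E
```

```text
tub gripped t 41.9 op 0.715 grip 43.5 ft [-0.6  0.8  5.5] z 0.0379
lifted t 42.9 op 0.715 grip 43.6 ft [ 0.3 -1.  -1.4] z 0.1690
down hit=True above floor 0.0010 t 45.9 op 0.717 grip 43.8 ft [-1.   0.2  4.2] z 0.0420
released t 47.4 op 0.942 grip 0.0 ft [-1.  -0.2 -0.3] z 0.1889
soft gripped t 50.3 op 0.439 grip 41.0 ft [-0.4  1.2  4.9] z 0.0315
lifted t 51.4 op 0.439 grip 40.3 ft [-0.7  0.  -2.5] z 0.1690
down hit=True above floor 0.0005 t 54.0 op 0.441 grip 41.2 ft [ 1.1 -0.1  4.3] z 0.0355
released t 55.5 op 0.659 grip 0.0 ft [-0.1  0.8  0. ] z 0.1890
refill_jug [array([ 0.614, -0.458,  0.144])]
mug [array([0.625, 0.46 , 0.056])]
lint_brush []
short_tray [ 599.6 -218.5] [93. 29.] -6.1 z 0.0365
end t 56.7 op 0.662 grip 0.0 ft [-0.9 -0.  -0. ] z 0.3288
```

View pics/final.png

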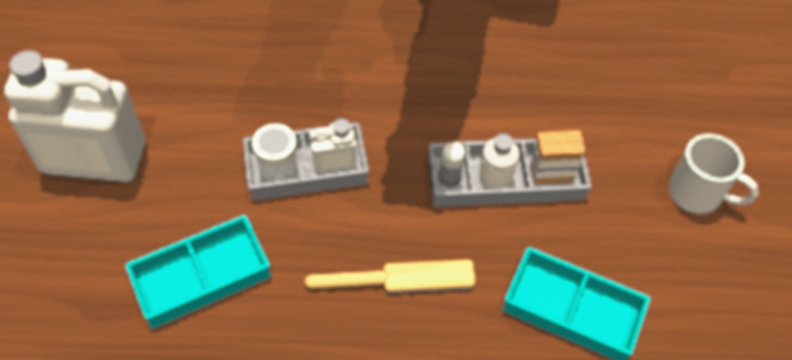

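View pics/fw.png

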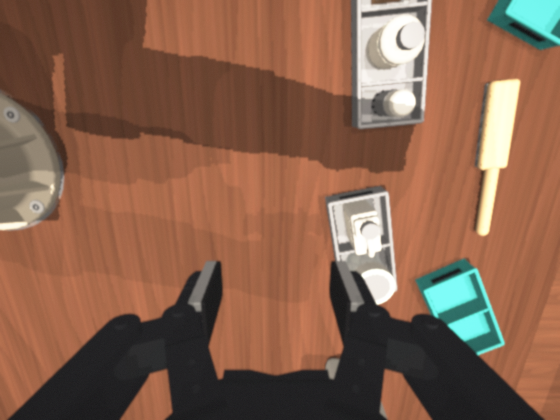

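The final pictures show all five items upright in their compartments: tub (273,150), softener (335,148), stick (452,165), bleach (500,160) and carton (560,155). The brush, mug, refill jug and turquoise trays have not moved, and the arm is clear, so I'm handing in.

```bash
python3 -c "
from plant import r
print(r.finish_job())"
```

```text
the job is handed in; nothing more can be done
None
```

Both wash kits are made up and the job is handed in at about 57 s: all five items stand upright in their compartments, and the refill jug, mug and lint brush were left alone.

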